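# Open the test enclosure past its safety catch

### The arm

A 6-joint arm with a two-finger parallel gripper is mounted at the origin on the work surface. World frame = base frame: x ahead of the robot, y to its left, z up, the work surface at z = 0. Lengths are in m, angles in rad, forces in N, time in s.
With the tool pointing down it reaches from about 0.35 to 0.775 m from the base axis. Payload 7.3 kg.
Tool frame: the origin (TCP) lies midway between the tips of the shut fingers; the grasp point (between the pads) lies 19 mm behind it; z points along the fingers, y is the direction in which the jaws open and shut (so a half turn about z gives the same grasp; the last joint's range is limited). The gripper opens to 92 mm and grips with 3 to 60 N. Pads are 19 mm wide; open, the fingers measure 130 mm over their backs; the gripper's body (75 mm by 190 mm) begins 47 mm behind the grasp point.
Start: joints at [1.111, 0.342, 1.524, -0, 1.275, -0.146], TCP at [0.162, 0.499, 0.227] pointing down, gripper open.
Joint ranges: [-2.53, 2.53], [-0.77, 2.02], [0.04, 2.7], [-1, 4.14], [0.28, 2.66], [-3.11, 3.11]. Speed limits (rad/s): [2.57, 2.57, 3.14, 3.14, 3.14, 3.14].

### API

Orientations are given as [roll, pitch, yaw] about the fixed x, y, z axes, in that order (R = Rz(yaw) Ry(pitch) Rx(roll)).
In Python, from bench import arm, viewer, workorder, models gives the robot as it stands. The module is installed in compiled form; this text tells all that it offers.
- The arm moves only by the tool send_rows, never from a script. Its argument "motion" is one flat list of numbers, 5 for each row, row after row: the opening, from -1 (shut) to 1 (fully open), so that 0 is half open, then the shift along the world's x, y, z in m, then the turn about the world's z in rad. A call has exactly 10 rows; each row shifts and turns the commanded pose from where the row before left it; what a row does not reach is not made up. A row lasts 1/8 s, in which the tool goes at most 62.5 mm and 10.7 degrees, less where a joint would pass 70% of its speed; a pose out of reach is approached as far as the arm can. A call with a gripper value outside its range is refused whole. The fingers move at their own pace and stop on an object; the grip force is fixed at half the most. Time passes only in rows, so rows that do not move let the fingers close, or fill a call up. It gives the time, the measured TCP pose, the force and the opening at its end, in the units of the state.
- arm.sense(): the state, without advancing time (a new reading comes with each control period).
- viewer.read_camera(name): name is "scene" or "top" or "wrist"; returns (picture, depth): 400x640x3 uint8, red, green, blue; 400x640 float32, m along the optical axis (not along the pixel's ray), 0 where there is no reading.
- viewer.get_calibration(name): a dict with "fx", "fy", "cx", "cy" (pixels), "view" (4x4, takes a point from world to camera coordinates). Camera axes: x right, y down, z forward; pixel columns grow to the right and rows downward; lengths in m; the calibration is good to about 2 mm. The wrist camera is an equidistant fisheye: a pixel r from the principal point sees the ray r / f radians off the axis. A picture is of the moment at which its call begins: read the wrist's pose just before it. get_calibration takes no time and is no camera call; for the wrist camera it gives the pose at the moment of the call.
- workorder.hand_in(): hands the job in, once; it reports no verdict.
Trained networks look in the newest picture that a camera, given by its name, has taken for a name from the list of things; names that differ only in an ending like _2 or _b are one class to them, and where a whole thing is asked for, a point or a joint stands for the part that bears it (a point fixed in the world has none). Each returns a list of dicts, best first, with "confidence" (0 to 1); they miss things now and then, are a little off and sometimes report something else, mostly with a low value. They report only what shows in the picture. A call takes as long as a camera call.
- models.cut_out(camera, query): "mask" (400x640 bool, what is visible of it) and "position" ([column, row] in pixels, amid what is visible of it).
- models.place_of(camera, query): "position" ([column, row] in pixels: a listed point, or the origin of a listed thing).
The state is a dict: "time": time; "qpos": joint angles; "qd": joint speeds; "joint_torque": joint torques, N m; "position": TCP position; "tool_rot": TCP orientation; "contact_force": force on the tool from outside, world axes, zero at the start; "moment": the same for the moment, N m; "finger_gap": opening from 0.0 (shut) to 1.0 (fully open).
Only numpy, scipy, OpenCV 4.12 (cv2) and the standard library are available. Lean on these libraries where they do the work, as an engineer would, in place of code of your own. Each camera call takes 0.05 s, during which the arm holds its last target.

### The job

Open the grey test enclosure on the bench so that the tablet inside can be changed. Turn the wing latch on its lid a quarter turn anticlockwise, raise the lid by its front lip until the safety catch stops it, then reach in under the lip for the catch's hidden finger tab, somewhere near the middle, push it gently to the right (seen from the front) and, holding it there, lift the lid on past the catch. Swing the lid fully open and leave it standing open; do not force the lid, latch or catch, and leave the other things on the bench where they are.

Things in the scene. Friction and masses are not known exactly. Their poses are not given: they have to be found in the camera images.
- enclosure: grey sheet-metal test enclosure, 200 mm deep (x), 300 wide (y), rim 130 high, fixed to the bench. Origin: centre of its underside; x points from its front (robot side) to its rear hinge, z up. Below the lid's lip its front has a finger groove, open to the front: floor at height 34 mm, from the lower front face (x = -100 mm) 36 mm deep, end cheeks at y = +-144 mm
- lid (a joint): lid angle in rad about the rear hinge: 0 shut, about 0.165 when stopped by the safety catch, 1.2 fully open at its stop. Counterbalanced with stiff hinges: it stays where it is left; 1 to 4 N up at the lip moves it. Its front skirt (the lip) is 2 mm thick, 306 wide, with a flange turned 8 mm inwards at its foot; lid top at height 138 mm
- lip (a point): middle of the lower outer edge of the lid's front lip; lid shut: x = -110, y = 0, height 72 mm in the enclosure's frame (216 mm in front of the hinge axis, 14 below it). Moves with the lid, its axes too. Fingertips fit under the lip anywhere along it, best sloping 35 to 45 degrees in and down. The catch lets the lip rise about 34 mm
- hinge (a point): middle of the lid's hinge axis, which runs along the enclosure's y at x = 106 mm, height 86 mm. Axes as the enclosure's. Lift the lip along its arc about this axis, or the fingers wedge
- latch (a joint): angle in rad of the wing latch: 0 to 0.2 at the start (shut), 1.571 open at its stop; grows anticlockwise seen from above. The lid is free beyond about 1.0; call it open beyond 1.3. Stiff to turn, about 0.12 N m
- latch_grip (a point): middle of the latch's black wing, an upright bar 56 mm long, 12 thick, 26 tall (its top 38 mm above the lid's top face), on the lid's middle line, 95 mm behind the lip. Its x axis runs along the bar, z up along the turning axis; pinch it across the 12 mm
- catch (a joint): angle in rad of the hidden safety catch, a sprung steel bell crank on a vertical pivot behind the lip: 0 at rest, hooked over the lip's flange; clear of it beyond about 0.3; 0.65 at its stop; springs back when let go. Pushing its finger tab 8 to 10 mm to the right (enclosure -y) with 3 to 8 N clears it; it cannot go left. Keep it held while lifting. Lifting hard on the lid makes it bind. Under 20 N
- catch_zone (a point): a fixed point of the enclosure, x = -91, y = 0, height 90 mm: middle of the stretch where the catch's tab may be. The tab, an upright plate 5 mm thick (y), from x = -99 to -85 and height 73 to 115 mm, is at some y from -50 to 50 mm, different each time: find it by feel. Lid shut, the lip covers it; lid stopped on the catch, its lowest 33 mm are bare
- tablet_mid (a point): centre of a black tablet lying flat left of the enclosure, 245 x 165 x 9 mm; leave alone
- bottle_mid (a point): spray bottle standing at the right, 76 mm across, 215 tall, point 100 mm above the bench; leave alone
- tape_mid (a point): centre of a tape roll lying at the right, 104 mm across, 48 tall; leave alone

How it is judged:
By the outcome, as a careful person would: the job done as asked, in the order asked, and still so for the second after the job is handed in, with the robot touching nothing.
It also fails if it takes over 72 s, if anything falls off the work surface, if the arm or the gripper's body presses on something with over 40 N, if the wrist force passes 120 N, or if a joint passes its speed limit or range.

## Working session

There is one attempt and no reset: what is moved stays moved. The work goes in short steps, Python scripts to look and compute and a tool call to move; the robot and the scene stay as the last step left them, time stands still between calls to the robot, and variables do not carry over. Pictures are saved under pics/ and viewed, and the job is handed in when it is done.

Besides the shell and the picture viewer there is one more tool, called as name(argument=value, ...), one argument or row to a line, values as JSON. send_rows: Moves the arm, as the interface text tells. Its arguments: {"type":"object","properties":{"motion":{"type":"array"}},"required":["motion"]}

```bash
ls; mkdir -p pics; python3 - <<'E'
from bench import arm, viewer, workorder, models
import cv2,numpy as np
print(arm.sense())
for n in ["scene","top","wrist"]:
    p,d=viewer.read_camera(n); cv2.imwrite(f"pics/{n}0.png",p[:,:,::-1]); np.save(f"{n}0d.npy",d)
    c=viewer.get_calibration(n); print(n,{k:np.round(v,4).tolist() for k,v in c.items()})
    if n!="wrist":
      for q in ["enclosure","lip","hinge","latch_grip","tablet_mid","bottle_mid","tape_mid","catch_zone"]:
        try:
            r=models.place_of(n,q); print(q,[(np.round(x["position"],1).tolist(),round(x["confidence"],2)) for x in r[:2]])
        except Exception as e: print(q,e)
E
```

```text
pics
{'time': 0.0, 'qpos': array([ 1.11101847e+00,  3.42689276e-01,  1.52499652e+00,  5.18652229e-06,
        1.27541131e+00, -1.45972029e-01]), 'qd': array([-0.00071128,  0.00086873, -0.00049754, -0.00113944,  0.00020233,
        0.00091531]), 'joint_torque': array([ 1.07210446e-03, -4.31241131e+01, -2.44225788e+01,  7.18824542e-02,
        5.58572123e-02, -1.28434071e-04]), 'position': array([0.16184056, 0.49900991, 0.22606948]), 'tool_rot': array([-3.14010492e+00, -2.23735622e-04,  2.82778515e+00]), 'contact_force': array([ 0.35600037, -0.62105232, -0.59474217]), 'moment': array([ 0.00341253, -0.00616524,  0.02299141]), 'finger_gap': 1.0009576261780928}
scene {'fx': 491.1702, 'fy': 491.1702, 'cx': 317.6053, 'cy': 211.174, 'view': [[-0.7304, 0.6831, -0.0018, 0.4638], [0.4551, 0.4847, -0.747, -0.186], [-0.5093, -0.5464, -0.6649, 1.8214], [0.0, 0.0, 0.0, 1.0]]}
enclosure []
lip []
hinge [([260.9, 247.5], 0.86)]
latch_grip []
tablet_mid [([455.3, 284.2], 0.86)]
bottle_mid [([286.1, 145.3], 0.81)]
tape_mid [([257.5, 176.9], 0.87), ([261.5, 247.4], 0.45)]
catch_zone [([315.4, 212.9], 0.83), ([258.0, 179.0], 0.33)]
top {'fx': 368.7784, 'fy': 368.7784, 'cx': 314.5554, 'cy': 204.4009, 'view': [[0.0072, -1.0, 0.0062, 0.0174], [-0.9974, -0.0076, -0.071, 0.615], [0.0711, -0.0056, -0.9975, 0.9578], [0.0, 0.0, 0.0, 1.0]]}
enclosure [([334.8, 172.8], 0.92), ([176.0, 259.7], 0.66)]
lip [([337.5, 211.5], 0.98)]
hinge []
latch_grip [([343.4, 166.9], 0.6)]
tablet_mid [([177.8, 260.8], 0.81)]
bottle_mid [([477.6, 273.8], 0.7), ([339.6, 164.5], 0.45)]
tape_mid [([454.5, 216.8], 0.81)]
catch_zone [([338.4, 202.0], 0.84), ([478.0, 275.0], 0.32)]
wrist {'fx': 309.7069, 'fy': 309.7069, 'cx': 318.1825, 'cy': 194.6128, 'view': [[0.3098, 0.9508, -0.0003, -0.5242], [0.915, -0.2981, 0.2718, -0.0331], [0.2583, -0.0845, -0.9624, 0.3917], [0.0, 0.0, 0.0, 1.0]]}
```

View pics/scene0.png

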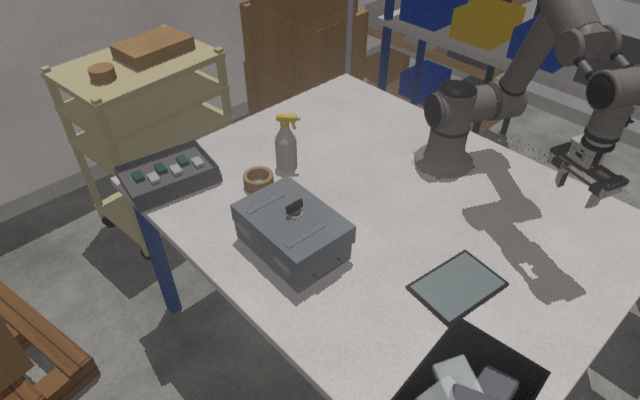

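View pics/top0.png

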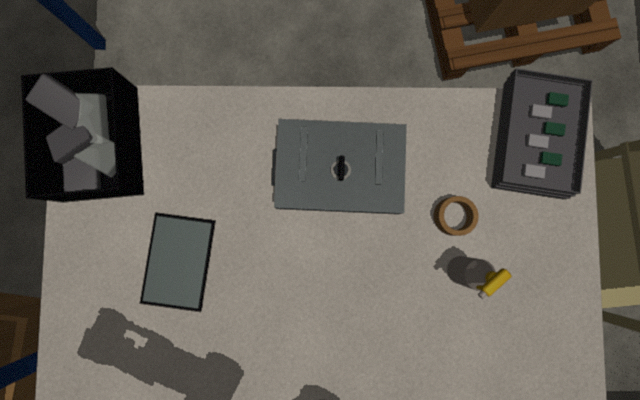

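The scene view shows the enclosure (about 295,230), with the wing latch at (294,208). In the top view the lid spans columns 275–407 and rows 120–213, with the wing at (341,168). The tape (458,215) and bottle (480,272) are to the right and the tablet (178,262) to the left. Next I'll measure the lid with depth.

```bash
cat > h.py <<'E'
import numpy as np,cv2
from bench import arm, viewer, workorder, models
def cloud(n,d=None):
    if d is None: p,d=viewer.read_camera(n)
    c=viewer.get_calibration(n); v,u=np.mgrid[:400,:640]
    X=np.stack([(u-c["cx"])/c["fx"]*d,(v-c["cy"])/c["fy"]*d,d],-1)
    T=np.linalg.inv(c["view"]); return X@T[:3,:3].T+T[:3,3]
E
python3 - <<'E'
from h import *
d=np.load("top0d.npy"); W=cloud("top",d)
roi=np.zeros((400,640),bool); roi[100:235,255:425]=1
m=roi&(d>0)&(abs(W[...,2]-.138)<.008)
P=W[m]; print(m.sum(),np.median(P[:,2]))
r=cv2.minAreaRect((P[:,:2]*1000).astype(np.float32)); print(r)
# plane yaw via edges
m2=roi&(W[...,2]>.15)&(d>0); Q=W[m2]; print(m2.sum(),Q.max(0),Q.min(0))
q=Q[Q[:,2]>.165]; print(len(q),q.mean(0)); r2=cv2.minAreaRect((q[:,:2]*1000).astype(np.float32)); print(r2)
w,V=np.linalg.eigh(np.cov(q[:,:2].T)); print(w,V)
np.set_printoptions(linewidth=200)
print((W[150:185,325:358,2]*1000).astype(int)[::2,::2])
for n in("top",):
  p,_=viewer.read_camera(n); cv2.imwrite("pics/crop.png",cv2.resize(p[100:230,260:430,::-1],None,fx=4.5,fy=4.5,interpolation=cv2.INTER_CUBIC))
E
```

```text
11276 0.13696277716585709
((700.6585083007812, -37.95069885253906), (306.79864501953125, 213.52023315429688), 87.9729232788086)
175 [ 0.7171233  -0.02183221  0.17853584] [ 0.66073618 -0.0521457   0.15004274]
133 [ 0.68901053 -0.03699483  0.17416159]
((688.9281616210938, -37.6007194519043), (11.789361953735352, 56.38590621948242), 89.89337158203125)
[1.29651645e-05 2.56312306e-04] [[-0.0342181  -0.99941439]
 [-0.99941439  0.0342181 ]]
[[138 139 136 136 137 137 136 136 135 134 136 137 140 135 136 136 136]
 [135 137 137 135 136 135 136 136 138 135 135 135 136 136 139 135 137]
 [137 137 133 137 133 136 135 138 137 136 136 135 136 136 137 137 137]
 [137 135 133 135 136 136 136 139 174 172 136 136 138 998 137 138 136]
 [138 137 135 136 136 135 137 172 174 174 139 135 137 138 138 138 135]
 [137 136 136 135 137 134 137 172 176 175 137 136 139 138 136 135 136]
 [135 136 138 135 135 138 140 174 173 175 139 138 134 136 136 136 135]
 [137 135 136 138 141 140 148 173 176 171 149 138 136 137 135 138 136]
 [137 139 136 139 141 149 150 175 173 176 148 139 139 137 137 136 137]
 [137 135 137 138 141 148 151 171 173 174 150 150 140 139 135 136 137]
 [133 137 135 138 138 149 149 173 172 174 149 147 139 137 137 135 137]
 [135 135 135 139 141 151 150 174 175 173 149 147 140 136 138 135 138]
 [135 136 135 139 137 141 147 173 175 176 998 139 140 137 138 137 136]
 [134 134 137 137 140 138 141 172 174 173 139 140 137 138 139 135 135]
 [135 136 138 137 137 140 138 172 173 172 138 136 137 136 137 134 134]
 [135 138 137 136 136 136 134 160 165 137 138 136 136 135 140 138 137]
 [135 137 136 140 135 136 135 137 135 135 135 137 136 140 139 137 138]
 [136 136 136 135 136 138 136 137 135 136 133 135 138 135 135 136 135]]
```

View pics/crop.png

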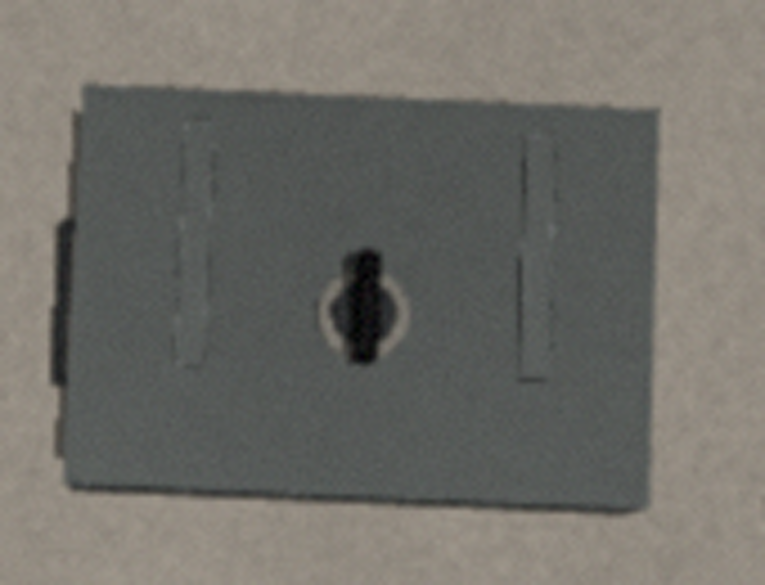

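send_rows(
  motion=[0, 0.033, -0.0335, 0, -0.179, 0, 0.033, -0.0335, 0, -0.179, 0, 0.033, -0.0335, 0, -0.179, 0, 0.033, -0.0335, 0, -0.179, 0, 0.033, -0.0335, 0, -0.179, 0, 0.033, -0.0335, 0, -0.179, 0, 0.033, -0.0335, 0, -0.179, 0, 0.033, -0.0335, 0, -0.179, 0, 0.033, -0.0335, 0, -0.179, 0, 0.033, -0.0335, 0, -0.179],
)

```text
time: 2.25
position: [0.4931, 0.1631, 0.2269]
tool_rot: [3.141, -0.0, 1.032]
contact_force: [0.2, 1.3, 0.3]
finger_gap: 0.502
```

```bash
cat > st.py <<'E'
from h import *
s=arm.sense(); np.set_printoptions(precision=4,suppress=True,linewidth=150)
for k in ("time","qpos","position","tool_rot","contact_force","moment","finger_gap"): print(k,s[k])
f=open("log.txt","a"); f.write(repr([s["qpos"].tolist(),s["position"].tolist(),s["tool_rot"].tolist()])+"\n")
E
python3 st.py
```

```text
time 2.25
qpos [0.1719 0.3313 1.5395 0.     1.2704 0.7109]
position [0.4931 0.1631 0.2269]
tool_rot [ 3.1413 -0.0003  1.0317]
contact_force [0.2095 1.3186 0.2765]
moment [-0.0927  0.0831  0.0053]
finger_gap 0.5019223000408432
```

send_rows(
  motion=[0, 0.0327, -0.0335, 0, -0.178, 0, 0.0327, -0.0335, 0, -0.178, 0, 0.0327, -0.0335, 0, -0.178, 0, 0.0327, -0.0335, 0, -0.178, 0, 0.0327, -0.0335, 0, -0.178, 0, 0.0327, -0.0335, 0, -0.178, 0, 0, 0, -0.01, 0, 0, 0, 0, -0.02, 0, 0, 0, 0, -0.02, 0, 0, 0, 0, -0.02, 0],
)

```text
time: 3.5
position: [0.6874, -0.0356, 0.1558]
tool_rot: [-3.141, 0.001, -0.028]
contact_force: [-0.9, -0.3, 0.1]
finger_gap: 0.5
```

```bash
python3 st.py; python3 - <<'E'
from h import *
p,d=viewer.read_camera("wrist"); cv2.imwrite("pics/w1.png",p[:,:,::-1])
E
```

```text
time 3.5
qpos [-0.1631  0.7019  1.1094  0.0002  1.3313  1.4357]
position [ 0.6874 -0.0356  0.1558]
tool_rot [-3.1413  0.001  -0.028 ]
contact_force [-0.9017 -0.3454  0.1045]
moment [-0.0311  0.1408  0.0346]
finger_gap 0.4995440134717026
```

View pics/w1.png

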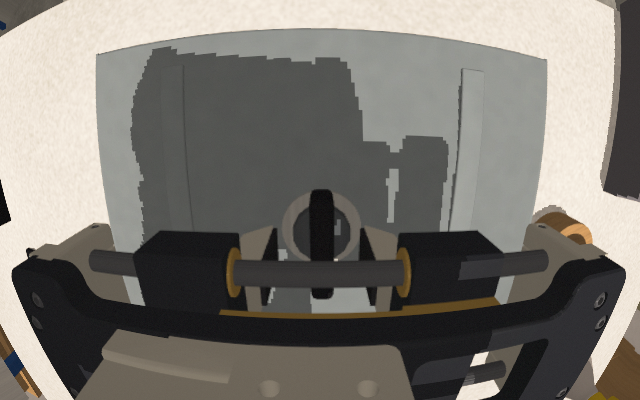

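send_rows(
  motion=[-1, 0.0015, -0.002, 0, -0.005, -1, 0, 0, 0, 0, -1, 0, 0, 0, 0, -1, 0, 0, 0, 0, -1, 0, 0, 0, 0.1, -1, 0, 0, 0, 0.15, -1, 0, 0, 0, 0.15, -1, 0, 0, 0, 0.15, -1, 0, 0, 0, 0.15, -1, 0, 0, 0, 0.15],
)

```text
time: 4.8
position: [0.6902, -0.0378, 0.1575]
tool_rot: [3.141, -0.002, 0.82]
contact_force: [0.2, 2.7, 1.8]
finger_gap: 0.127
```

```bash
python3 st.py
```

```text
time 4.8
qpos [-0.1661  0.7046  1.0994  0.0012  1.3361  0.5845]
position [ 0.6902 -0.0378  0.1575]
tool_rot [ 3.141  -0.0018  0.8199]
contact_force [0.1635 2.6579 1.7955]
moment [ 0.2977 -0.0222 -0.1036]
finger_gap 0.12693456351630183
```

send_rows(
  motion=[-1, 0, 0, 0, 0.15, -1, 0, 0, 0, 0.15, -1, 0, 0, 0, 0.15, -1, 0, 0, 0, 0.15, -1, 0, 0, 0, 0.07, -1, 0, 0, 0, 0, 0, 0, 0, 0, 0, 0, 0, 0, 0, 0, 0, 0, 0, 0, 0, 0, 0, 0, 0.02, 0],
)

```text
time: 6.05
position: [0.6886, -0.0387, 0.1749]
tool_rot: [-3.137, -0.0, 1.484]
contact_force: [0.1, 0.7, 0.2]
finger_gap: 0.484
```

```bash
python3 st.py; python3 - <<'E'
from h import *
p,d=viewer.read_camera("wrist"); cv2.imwrite("pics/w2.png",p[:,:,::-1])
E
```

```text
time 6.05
qpos [-0.167   0.6933  1.0729 -0.0002  1.3799 -0.0804]
position [ 0.6886 -0.0387  0.1749]
tool_rot [-3.1372 -0.0001  1.4842]
contact_force [0.1475 0.6611 0.2175]
moment [-0.1188  0.0503  0.0076]
finger_gap 0.48413244619166285
```

View pics/w2.png

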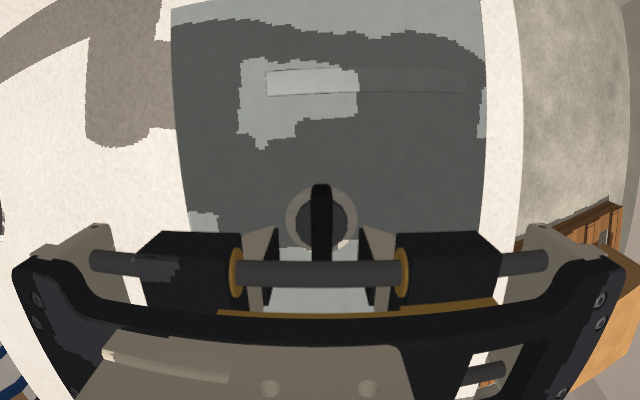

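```bash
python3 - <<'E'
import numpy as np
from scipy.optimize import least_squares
D=[([1.111018,.342689,1.524997,0,1.275411,-.145972],[.16184,.49901,.226069],0)]
D+= [tuple(eval(l)) for l in open("log.txt")]
def f(p,res=True):
    a0,L1,L2,hz,off=p; o=[]
    for q,P,_ in D:
        R=np.sqrt(P[0]**2+P[1]**2-off**2); s=q[1]+q[2]
        o+= [a0+L1*np.sin(q[1])+L2*np.sin(s)-R, hz+L1*np.cos(q[1])+L2*np.cos(s)-P[2]]
        o.append(.2*(np.arctan2(P[1],P[0])-q[0]-np.arctan2(off,np.hypot(*P[:2]))))
    return np.array(o)
r=least_squares(f,[0,.4,.4,.1,.0765]); print(r.x,np.abs(r.fun).max())
r=least_squares(lambda p:f([0,*p]),[.4,.4,.1,.0765]); print(r.x,np.abs(r.fun).max())
E
```

```text
[-0.02455911  0.5154779   0.38756215 -0.14592894  0.07711451] 0.0006322329261417847
[ 0.51356661  0.36325459 -0.15041446  0.07698099] 0.0010125619894421067
```

send_rows(
  motion=[0, 0, 0, 0.04, 0, -1, 0, 0, 0.02, -0.169, -1, 0, 0, 0.02, -0.169, -1, 0, 0, 0.02, -0.169, -1, 0, 0, 0.01, -0.169, -1, 0, 0, 0, -0.169, -1, 0.03, 0, 0, -0.169, -1, 0.03, 0, 0, -0.169, -1, 0.03, 0, 0, -0.169, -1, 0.03, 0, 0, -0.169],
)

```text
time: 7.35
position: [0.8038, -0.0387, 0.2848]
tool_rot: [3.141, -0.005, -0.028]
contact_force: [2.2, -0.8, 0.4]
finger_gap: 0.01
```

```bash
python3 st.py
```

```text
time 7.35
qpos [-0.1432  1.0508  0.0556  0.0002  2.0303  1.4552]
position [ 0.8038 -0.0387  0.2848]
tool_rot [ 3.1412 -0.0049 -0.0276]
contact_force [ 2.2319 -0.8129  0.4207]
moment [-0.0022  0.0793 -0.0039]
finger_gap 0.010295467887272071
```

send_rows(
  motion=[-1, 0.02, 0, 0, 0, -1, 0.02, 0, 0, 0, -1, 0.02, 0, 0, 0, -1, 0.02, 0, 0, 0, -1, 0.02, 0, 0, 0, -1, 0.02, 0, 0, 0, -1, 0.02, 0, 0, 0, -1, 0.02, 0, 0, 0, -1, 0.02, 0, 0, 0, -1, 0.02, 0, 0, 0],
)

```text
time: 8.6
position: [0.8681, -0.0328, 0.2262]
tool_rot: [3.139, -0.122, -0.022]
contact_force: [0.1, -0.4, 0.5]
finger_gap: 0.006
```

```bash
python3 st.py
```

```text
time 8.6
qpos [-0.1297  1.134   0.037   0.011   1.8488  1.4665]
position [ 0.8681 -0.0328  0.2262]
tool_rot [ 3.139  -0.1221 -0.0216]
contact_force [ 0.1488 -0.3728  0.5032]
moment [0.0096 0.2597 0.0142]
finger_gap 0.005987705243240613
```

send_rows(
  motion=[-1, -0.02, 0, 0.01, 0, -1, -0.02, 0, 0.01, 0, -1, -0.02, 0, 0.01, 0, -1, 0, 0, 0.02, 0, -1, 0, 0, 0.02, 0, -1, 0, 0, 0.02, 0, -1, 0, 0, 0.02, 0, -1, 0, 0, 0.02, 0, -1, 0, 0, 0.02, 0, -1, 0, 0, 0.02, 0],
)

```text
time: 9.85
position: [0.7918, -0.0322, 0.3884]
tool_rot: [3.138, -0.14, -0.021]
contact_force: [1.2, 0.6, 0.9]
finger_gap: 0.002
```

```bash
python3 st.py
```

```text
time 9.85
qpos [-0.1427  0.9296  0.0361  0.0152  2.0369  1.4576]
position [ 0.7918 -0.0322  0.3884]
tool_rot [ 3.1383 -0.1396 -0.0214]
contact_force [1.2018 0.6259 0.924 ]
moment [-0.0315  0.2195  0.0203]
finger_gap 0.0019166183047838168
```

send_rows(
  motion=[-1, 0.05, 0, 0.033, 0, -1, 0.05, 0, 0.033, 0, -1, 0.05, 0, 0.033, 0, -1, 0.05, 0, 0.033, 0, -1, 0.05, 0, 0.033, 0, -1, 0.05, 0, 0.033, 0, -1, 0.05, 0, 0.033, 0, -1, 0.05, 0, 0.033, 0, -1, 0.05, 0, 0.033, 0, -1, 0.05, 0, 0.033, 0],
)

```text
time: 11.1
position: [0.8952, -0.0207, 0.4488]
tool_rot: [3.135, -0.529, -0.019]
contact_force: [-0.1, 1.1, -0.4]
finger_gap: 0.007
```

```bash
python3 st.py
```

```text
time 11.1
qpos [-0.1251  0.902   0.0371  0.0466  1.6754  1.4844]
position [ 0.8952 -0.0207  0.4488]
tool_rot [ 3.1347 -0.5288 -0.0194]
contact_force [-0.0808  1.0854 -0.366 ]
moment [-0.0476  0.4463  0.0355]
finger_gap 0.0070449097932681545
```

```bash
python3 - <<'E'
from h import *
from scipy.spatial.transform import Rotation as R
s=arm.sense(); c=viewer.get_calibration("wrist"); T=np.linalg.inv(c["view"])
Rt=R.from_euler("xyz",s["tool_rot"]).as_matrix()
print("cam in tool",Rt.T@(T[:3,3]-s["position"]),"axis",Rt.T@T[:3,2], "toolz",Rt[:,2],"tool x",Rt[:,0])
E
```

```text
cam in tool [ 0.07282175  0.0003416  -0.159365  ] axis [-2.71393273e-01  7.62657915e-04  9.62468238e-01] toolz [ 0.50426349 -0.01669172 -0.86338851] tool x [ 0.86324706 -0.01673038  0.50450432]
```

send_rows(
  motion=[-1, 0.05, 0, 0.033, 0, -1, 0.05, 0, 0.033, 0, -1, 0.05, 0, 0.033, 0, -1, 0.05, 0, 0.033, 0, -1, 0.05, 0, 0.033, 0, -1, 0.05, 0, 0.033, 0, -1, 0.05, 0, 0.033, 0, -1, -0.05, 0, -0.02, 0, -1, -0.05, 0, -0.02, 0, -1, -0.05, 0, -0.02, 0],
)

```text
time: 12.35
position: [0.8723, -0.0172, 0.4577]
tool_rot: [3.134, -0.806, -0.015]
contact_force: [0.7, 0.3, 0.4]
finger_gap: 0.002
```

```bash
python3 st.py; python3 - <<'E'
import numpy as np
from scipy.optimize import least_squares
D=[([1.111018,.342689,1.524997,0,1.275411,-.145972],[.16184,.49901,.226069],0)]
D+= [tuple(eval(l)) for l in open("log.txt")]
def f(p):
    a0,L1,L2,h,L3,off=p; o=[]
    for q,P,_ in D:
        R=np.sqrt(P[0]**2+P[1]**2-off**2); s=q[1]+q[2]; t=s+q[4]
        o+= [a0+L1*np.sin(q[1])+L2*np.sin(s)+L3*np.sin(t)-R, h+L1*np.cos(q[1])+L2*np.cos(s)+L3*np.cos(t)-P[2]]
    return np.array(o)
r=least_squares(f,[0,.5,.38,.2,.35,.0765]); print(r.x,np.abs(r.fun).max())
E
```

```text
time 12.35
qpos [-0.1368  0.5311  0.8695  0.0994  0.9402  1.4277]
position [ 0.8723 -0.0172  0.4577]
tool_rot [ 3.1341 -0.8063 -0.0151]
contact_force [0.6896 0.2813 0.3686]
moment [-0.0817  0.5327 -0.0451]
finger_gap 0.002342015391477734
[-3.81703784e-02  5.49105504e-01  3.96393659e-01  1.71490464e-01
  3.43100925e-01 -3.39016290e-06] 0.017061580050572234
```

```bash
cat > kin.py <<'E'
import numpy as np
from scipy.spatial.transform import Rotation as R
from scipy.optimize import least_squares
LO=np.array([-2.53,-.77,.04,-1,.28,-3.11]);HI=np.array([2.53,2.02,2.7,4.14,2.66,3.11])
def fk(q,p):
    a0,off,h,L1,e,L2,L3,s1=p
    A=R.from_euler("z",q[0]); B=A*R.from_euler("y",q[1]); C=B*R.from_euler("y",q[2])
    D=C*R.from_euler("z",q[3])*R.from_euler("y",q[4]); 
    F=D*R.from_euler("z",q[5]+s1)
    x=A.apply([a0,off,h])+B.apply([0,0,L1])+C.apply([e,0,L2])+D.apply([0,0,L3])
    return x,F
def load():
    D=[([1.111018,.342689,1.524997,0,1.275411,-.145972],[.16184,.49901,.226069],[-3.14010492e+00,-2.23735622e-04,2.82778515e+00])]
    return D+[tuple(eval(l)) for l in open("log.txt")]
def fit():
    def f(p):
        o=[]
        for q,P,r in load():
            x,F=fk(q,p); o+=list(x-P)+list(.2*(F.inv()*R.from_euler("xyz",r)).as_rotvec())
        return np.array(o)
    best=None
    for s in (0,np.pi/2,-np.pi/2,np.pi):
        r=least_squares(f,[0,.0765,.2,.515,0,.37,.35,s])
        if best is None or r.cost<best.cost: best=r
    return best
E
python3 -c "
from kin import *
r=fit(); print(r.x, abs(r.fun).max()); np.save('p.npy',r.x)
print(np.round(r.fun.reshape(-1,6)*1000,1))
"
```

```text
[-2.91027298e-08  7.64002370e-02  2.22900039e-01  5.06199902e-01
  4.65000840e-02  3.79600093e-01  3.18080942e-01 -4.71238888e+00] 1.936717431372248e-06
[[ 0. -0.  0. -0.  0.  0.]
 [-0.  0. -0.  0.  0. -0.]
 [ 0.  0. -0.  0. -0. -0.]
 [ 0.  0. -0.  0.  0. -0.]
 [ 0.  0. -0.  0. -0. -0.]
 [ 0.  0.  0.  0.  0. -0.]
 [ 0.  0.  0.  0.  0. -0.]
 [ 0.  0.  0.  0.  0. -0.]
 [ 0.  0.  0.  0.  0. -0.]
 [ 0.  0. -0.  0.  0. -0.]]
```

```bash
cat >> kin.py <<'E'
def ik(P,rpy,q0,p):
    Rt=R.from_euler("xyz",rpy)
    def f(q):
        x,F=fk(q,p); return np.r_[(x-P)*3,(Rt.inv()*F).as_rotvec()]
    r=least_squares(f,np.clip(q0,LO+1e-4,HI-1e-4),bounds=(LO,HI)); return r.x,np.abs(r.fun).max()
E
cat > t.py <<'E'
from kin import *
p=np.load("p.npy"); np.set_printoptions(precision=2,suppress=True,linewidth=150)
E=np.array([.7039,-.0381]); psi=-.035
def w(xe,ye,z): 
    c,s=np.cos(psi),np.sin(psi); return np.array([E[0]+(xe*c-ye*s)/1000,E[1]+(xe*s+ye*c)/1000,z/1000])
if __name__=="__main__":
  rng=np.random.default_rng(0)
  for tilt in (.65,.806):
   for yaw in (psi,psi+np.pi):
    pit=-tilt if yaw==psi else tilt
    for nm,P in dict(app=w(-150,80,100),shut=w(-97,80,45),stop=w(-96,80,80),tab=w(-96,-20,80),mid=w(-70,0,160),open=w(0,0,265)).items():
      sols={}
      for k in range(25):
        q,e=ik(P,[np.pi,pit,yaw],rng.uniform(LO,HI),p)
        if e<1e-4: sols[tuple(np.round(q,2))]=1
      print(tilt,round(yaw,2),nm,*[list(map(float,s)) for s in sols])
E
python3 t.py
```

```text
0.65 -0.04 app
0.65 -0.04 shut
0.65 -0.04 stop
0.65 -0.04 tab
0.65 -0.04 mid
0.65 -0.04 open [-0.21, 0.34, 1.6, 0.2, 0.56, 1.26]
0.65 3.11 app
0.65 3.11 shut
0.65 3.11 stop
0.65 3.11 tab
0.65 3.11 mid
0.65 3.11 open [-0.21, 0.34, 1.6, 0.2, 0.56, -1.88]
0.806 -0.04 app [-0.07, 0.42, 2.29, 3.08, 0.38, -1.54]
0.806 -0.04 shut [-0.06, 0.61, 2.18, 3.1, 0.46, -1.55]
0.806 -0.04 stop [-0.06, 0.52, 2.16, 3.09, 0.35, -1.54]
0.806 -0.04 tab [-0.32, 0.52, 2.18, 2.57, 0.39, -1.24]
0.806 -0.04 mid
0.806 -0.04 open [-0.22, 0.31, 1.75, 0.45, 0.32, 1.0]
0.806 3.11 app [-0.07, 0.42, 2.29, 3.08, 0.38, 1.61]
0.806 3.11 shut [-0.06, 0.61, 2.18, 3.1, 0.46, 1.59]
0.806 3.11 stop [-0.06, 0.52, 2.16, 3.09, 0.35, 1.6]
0.806 3.11 tab [-0.32, 0.52, 2.18, 2.57, 0.39, 1.9]
0.806 3.11 mid
0.806 3.11 open [-0.22, 0.31, 1.75, 0.45, 0.32, -2.14]
```

```bash
cat > t2.py <<'E'
from t import *
def lip(th): return np.array([106-216*np.cos(th)-14*np.sin(th),86+216*np.sin(th)-14*np.cos(th)])
def tcp(th,tilt,s,half=9.5):
    # finger top surface touches lip outer edge (or inner for th>..), s back from tip
    n=np.array([np.cos(tilt),np.sin(tilt)]); a=np.array([np.sin(tilt),-np.cos(tilt)])
    return lip(th)-n*half+a*s
if __name__=="__main__":
  for tilt in (.85,.9,.95,1.0,1.1):
   for th in (0,.165,.25,.35,.5,.7,.9):
    out=[]
    for y in (80,40,0,-30):
      q0=np.array([-.06,.6,2.18,3.1,.46,-1.55]); P=tcp(th,tilt,26)
      q,e=ik(w(P[0],y,P[1]),[np.pi,-tilt,psi],q0,p); out.append("%.3f[q4 %.2f q5 %.2f q3 %.2f]"%(e,q[3],q[4],q[2]))
    print(tilt,th,np.round(P),*out)
E
python3 t2.py
```

```text
0.85 0 [-97.  48.] 0.000[q4 3.10 q5 0.54 q3 2.21] 0.000[q4 2.95 q5 0.56 q3 2.22] 0.000[q4 2.80 q5 0.57 q3 2.22] 0.000[q4 2.68 q5 0.57 q3 2.22]
0.85 0.165 [-96.  83.] 0.000[q4 3.09 q5 0.43 q3 2.19] 0.000[q4 2.90 q5 0.45 q3 2.21] 0.000[q4 2.72 q5 0.46 q3 2.21] 0.000[q4 2.59 q5 0.47 q3 2.20]
0.85 0.25 [-93. 102.] 0.000[q4 3.09 q5 0.37 q3 2.18] 0.000[q4 2.87 q5 0.39 q3 2.19] 0.000[q4 2.67 q5 0.41 q3 2.19] 0.000[q4 2.53 q5 0.42 q3 2.18]
0.85 0.35 [-88. 123.] 0.000[q4 3.08 q5 0.30 q3 2.15] 0.000[q4 2.82 q5 0.32 q3 2.16] 0.000[q4 2.58 q5 0.34 q3 2.16] 0.000[q4 2.42 q5 0.36 q3 2.16]
0.85 0.5 [-77. 153.] 0.033[q4 3.04 q5 0.28 q3 2.13] 0.025[q4 2.72 q5 0.28 q3 2.13] 0.011[q4 2.40 q5 0.28 q3 2.12] 0.000[q4 2.20 q5 0.29 q3 2.10]
0.85 0.7 [-55. 190.] 0.087[q4 2.98 q5 0.28 q3 2.10] 0.070[q4 2.50 q5 0.28 q3 2.09] 0.043[q4 2.02 q5 0.28 q3 2.05] 0.029[q4 1.78 q5 0.28 q3 2.02]
0.85 0.9 [-26. 222.] 0.134[q4 2.81 q5 0.28 q3 2.05] 0.070[q4 0.60 q5 0.28 q3 1.82] 0.052[q4 1.00 q5 0.28 q3 1.87] 0.032[q4 1.15 q5 0.28 q3 1.89]
0.9 0 [-96.  48.] 0.000[q4 3.11 q5 0.64 q3 2.23] 0.000[q4 2.96 q5 0.66 q3 2.25] 0.0
[... 3263 characters left out ...]
0.000[q4 3.11 q5 0.89 q3 2.30] 0.000[q4 2.97 q5 0.91 q3 2.32] 0.000[q4 2.84 q5 0.92 q3 2.32] 0.000[q4 2.74 q5 0.92 q3 2.31]
1.1 0.35 [-83. 127.] 0.000[q4 3.11 q5 0.82 q3 2.28] 0.000[q4 2.96 q5 0.83 q3 2.30] 0.000[q4 2.82 q5 0.84 q3 2.30] 0.000[q4 2.72 q5 0.84 q3 2.29]
1.1 0.5 [-71. 157.] 0.000[q4 3.10 q5 0.69 q3 2.24] 0.000[q4 2.94 q5 0.71 q3 2.25] 0.000[q4 2.79 q5 0.72 q3 2.26] 0.000[q4 2.68 q5 0.73 q3 2.25]
1.1 0.7 [-49. 194.] 0.000[q4 3.10 q5 0.54 q3 2.16] 0.000[q4 2.91 q5 0.55 q3 2.17] 0.000[q4 2.74 q5 0.57 q3 2.17] 0.000[q4 2.61 q5 0.59 q3 2.17]
1.1 0.9 [-20. 226.] 0.000[q4 3.09 q5 0.40 q3 2.06] 0.000[q4 2.87 q5 0.42 q3 2.07] 0.000[q4 2.66 q5 0.44 q3 2.07] 0.000[q4 2.52 q5 0.47 q3 2.07]
```

```bash
cat > t3.py <<'E'
from t import *
tilt=.96
def ikl(P,yaw,q0):
    Rt=R.from_euler("xyz",[np.pi,-tilt,yaw])
    def f(q):
        x,F=fk(q,p); return np.r_[(x-P)*3,(Rt.inv()*F).as_rotvec(),1e-3*(q-q0)]
    r=least_squares(f,np.clip(q0,LO+1e-4,HI-1e-4),bounds=(LO,HI)); return r.x,np.abs(r.fun[:6]).max()
def run(way,n=12,verbose=1):
    q=np.array([-.137,.53,.87,.1,.94,1.43]); q,e=ikl(np.array(way[0][:3]),way[0][3],q); em=0
    for a,b in zip(way[:-1],way[1:]):
        for k in range(1,n+1):
            v=np.array(a)+(np.array(b)-a)*k/n; qn,e=ikl(v[:3],v[3],q); em=max(em,e,0); dm=np.abs(qn-q).max(); q=qn
            if verbose and k%4==0: print(np.round(v,2),q,"e %.4f dq %.2f"%(e,dm))
    return q,em
if __name__=="__main__":
  for sgn in (1,-1):
    print("sgn",sgn); run([(.8,-.03,.45,-.035),(.62,.1*sgn,.4,1.3*sgn),(.42,.1*sgn,.30,1.3*sgn),(.53,.04,.2,-.035),(.53,.045,.11,-.035)])
E
python3 t3.py
```

```text
sgn 1
[0.74 0.01 0.43 0.41] [-0.33  0.27  1.44  0.85  0.83  0.44] e 0.0000 dq 0.15
[0.68 0.06 0.42 0.86] [-0.41  0.31  1.42  0.98  1.23  0.04] e 0.0000 dq 0.10
[0.62 0.1  0.4  1.3 ] [-0.4   0.4   1.33  0.95  1.59 -0.21] e 0.0000 dq 0.08
[0.55 0.1  0.37 1.3 ] [-0.45  0.3   1.57  0.94  1.54 -0.35] e 0.0000 dq 0.06
[0.49 0.1  0.33 1.3 ] [-0.52  0.22  1.78  0.92  1.52 -0.49] e 0.0000 dq 0.05
[0.42 0.1  0.3  1.3 ] [-0.61  0.15  1.98  0.89  1.5  -0.64] e 0.0000 dq 0.05
[0.46 0.08 0.27 0.86] [-0.64  0.07  2.19  1.12  1.14 -0.57] e 0.0000 dq 0.10
[0.49 0.06 0.23 0.41] [-0.47  0.05  2.35  1.57  0.68 -0.61] e 0.0000 dq 0.16
[ 0.53  0.04  0.2  -0.03] [-0.1   0.17  2.37  2.98  0.36 -1.46] e 0.0000 dq 0.48
[ 0.53  0.04  0.17 -0.04] [-0.1   0.26  2.4   3.03  0.49 -1.51] e 0.0000 dq 0.03
[ 0.53  0.04  0.14 -0.04] [-0.09  0.37  2.44  3.06  0.62 -1.54] e 0.0000 dq 0.03
[ 0.53  0.04  0.11 -0.04] [-0.08  0.47  2.46  3.08  0.75 -1.56] e 0.0000 dq 0.03
sgn -1
[ 0.74 -0.05  0.43 -0.46] [-0.03  0.27  1.43 -0.62  0.62  2.36] e 0.0000 dq 0.23
[ 0.68 -0.08  0.42 -0.88] [ 0.09  0.31  1.42 -0.94  0.99  2.91] e 0.0000 dq 0.10
[ 0.62 -0.1   0.4  -1.3 ] [ 0.12  0.4   1.28 -0.94  1.39  3.11] e 0.0343 dq 0.10
[ 0.55 -0.1   0.37 -1.3 ] [ 0.1   0.29  1.48 -0.9   1.32  3.11] e 0.0808 dq 0.05
[ 0.49 -0.1   0.33 -1.3 ] [ 0.08  0.17  1.68 -0.87  1.24  3.11] e 0.1285 dq 0.05
[ 0.42 -0.1   0.3  -1.3 ] [ 0.04  0.03  1.88 -0.85  1.15  3.11] e 0.1705 dq 0.05
[ 0.46 -0.05  0.27 -0.88] [ 0.1   0.    2.07 -0.99  0.79  3.11] e 0.1320 dq 0.09
[ 0.49 -0.01  0.23 -0.46] [-0.   -0.02  2.19 -1.    0.34  2.86] e 0.1404 dq 0.15
[ 0.53  0.04  0.2  -0.03] [ 0.11  0.09  2.13 -1.    0.28  2.67] e 0.1722 dq 0.04
[ 0.53  0.04  0.17 -0.04] [ 0.12  0.14  2.12 -1.    0.28  2.68] e 0.2115 dq 0.01
[ 0.53  0.04  0.14 -0.04] [ 0.12  0.19  2.12 -1.    0.28  2.69] e 0.2506 dq 0.01
[ 0.53  0.04  0.11 -0.04] [ 0.12  0.24  2.1  -1.    0.28  2.7 ] e 0.2894 dq 0.01
```

send_rows(
  motion=[-1, 0.05, 0, 0.025, 0, -1, 0.05, 0, 0.025, 0, -1, 0.05, 0, 0.03, 0, -1, 0.05, 0, 0.033, 0, -1, 0.05, 0, 0.033, 0, -1, 0.05, 0, 0.033, 0, -1, 0.05, 0, 0.033, 0, -1, 0.05, 0, 0.033, 0, -1, -0.05, 0, -0.02, 0, -1, -0.05, 0, -0.02, 0],
)

```text
time: 13.6
position: [0.9686, -0.0152, 0.5204]
tool_rot: [3.133, -1.023, -0.008]
contact_force: [1.9, -0.3, 2.3]
finger_gap: 0.004
```

```bash
python3 st.py
```

```text
time 13.6
qpos [-0.1248  0.6759  0.5937  0.1217  0.8552  1.4297]
position [ 0.9686 -0.0152  0.5204]
tool_rot [ 3.1335 -1.0231 -0.0078]
contact_force [ 1.9179 -0.301   2.2914]
moment [-0.02    0.6187  0.0189]
finger_gap 0.004488919071211007
```

```bash
cat > t4.py <<'E'
import t3; from t3 import *
t3.tilt=1.023
def sim(q,P,legs):
    P=np.array(P,float)
    for n,d in legs:
        for k in range(n):
            P=P+np.array(d); qn,e=ikl(P[:3],P[3],q); dq=np.abs(qn-q); q=qn
            print(np.round(P,3),q,"e %.3f"%e,"dq %.2f %.2f"%(dq[:2].max(),dq[2:].max()), "z wrist %.2f"%0)
q=np.array([-.1248,.6759,.5937,.1217,.8552,1.4297])
sim(q,[.9686,-.0152,.5204,-.008],[(7,(-.044,.014,-.014,.157)),(6,(-.04,.003,-.033,0)),(8,(.012,-.009,-.008,-.14)),])
E
python3 t4.py
```

```text
[ 0.93 -0.    0.51  0.15] [-0.18  0.57  0.83  0.4   0.79  1.11] e 0.000 dq 0.11 0.32 z wrist 0.00
[0.88 0.01 0.49 0.31] [-0.23  0.49  0.99  0.64  0.82  0.8 ] e 0.000 dq 0.07 0.31 z wrist 0.00
[0.84 0.03 0.48 0.46] [-0.29  0.44  1.11  0.82  0.91  0.54] e 0.000 dq 0.05 0.26 z wrist 0.00
[0.79 0.04 0.46 0.62] [-0.33  0.41  1.19  0.94  1.04  0.33] e 0.000 dq 0.05 0.21 z wrist 0.00
[0.75 0.06 0.45 0.78] [-0.37  0.39  1.26  1.01  1.17  0.16] e 0.000 dq 0.04 0.17 z wrist 0.00
[0.7  0.07 0.44 0.93] [-0.4   0.38  1.31  1.03  1.31  0.02] e 0.000 dq 0.03 0.14 z wrist 0.00
[0.66 0.08 0.42 1.09] [-0.42  0.37  1.35  1.03  1.44 -0.11] e 0.000 dq 0.02 0.13 z wrist 0.00
[0.62 0.09 0.39 1.09] [-0.45  0.32  1.52  1.05  1.41 -0.22] e 0.000 dq 0.05 0.17 z wrist 0.00
[0.58 0.09 0.36 1.09] [-0.48  0.28  1.68  1.06  1.37 -0.34] e 0.000 dq 0.04 0.16 z wrist 0.00
[0.54 0.09 0.32 1.09] [-0.52  0.25  1.83  1.07  1.35 -0.46] e 0.000 dq 0.04 0.15 z wrist 0.00
[0.5  0.1  0.29 1.09] [-0.56  0.23  1.97  1.07  1.32 -0.58] e 0.000 dq 0.04 0.14 z wrist 0.00
[0.46 0.1  0.26 1.09] [-0.61  0.22  2.1   1.07  1.29 -0.72] e 
[... 181 characters left out ...]
.89] e 0.000 dq 0.01 0.10 z wrist 0.00
[0.45 0.08 0.21 0.81] [-0.69  0.21  2.36  1.3   1.08 -0.91] e 0.000 dq 0.01 0.13 z wrist 0.00
[0.46 0.07 0.2  0.67] [-0.67  0.2   2.42  1.47  0.99 -0.95] e 0.000 dq 0.02 0.16 z wrist 0.00
[0.47 0.07 0.19 0.53] [-0.62  0.21  2.47  1.67  0.9  -1.02] e 0.000 dq 0.05 0.21 z wrist 0.00
[0.48 0.06 0.18 0.39] [-0.54  0.22  2.51  1.94  0.82 -1.12] e 0.000 dq 0.08 0.26 z wrist 0.00
[0.49 0.05 0.18 0.25] [-0.43  0.25  2.53  2.25  0.76 -1.24] e 0.000 dq 0.11 0.32 z wrist 0.00
[0.51 0.04 0.17 0.11] [-0.3   0.29  2.53  2.61  0.73 -1.38] e 0.000 dq 0.13 0.35 z wrist 0.00
[ 0.52  0.03  0.16 -0.03] [-0.16  0.33  2.5   2.96  0.72 -1.51] e 0.000 dq 0.13 0.36 z wrist 0.00
```

send_rows(
  motion=[-1, -0.038, 0.012, -0.012, 0.1, -1, -0.038, 0.012, -0.012, 0.12, -1, -0.038, 0.012, -0.012, 0.12, -1, -0.038, 0.012, -0.012, 0.15, -1, -0.038, 0.012, -0.012, 0.17, -1, -0.038, 0.012, -0.012, 0.17, -1, -0.038, 0.012, -0.012, 0.17, -1, -0.038, 0.012, -0.012, 0.1, -1, -0.04, 0.003, -0.033, 0, -1, -0.04, 0.003, -0.033, 0],
)

```text
time: 14.85
position: [0.5834, 0.0869, 0.3596]
tool_rot: [3.13, -1.022, 1.094]
contact_force: [-0.5, -0.7, 0.5]
finger_gap: 0.003
```

```bash
python3 st.py
```

```text
time 14.85
qpos [-0.4827  0.2786  1.6724  1.0565  1.37   -0.3322]
position [0.5834 0.0869 0.3596]
tool_rot [ 3.13   -1.022   1.0943]
contact_force [-0.5412 -0.682   0.5482]
moment [-0.5212  0.3375 -0.0438]
finger_gap 0.002694703542695783
```

Matches the model. Next is the second leg.

send_rows(
  motion=[-1, -0.04, 0.003, -0.033, 0, -1, -0.04, 0.003, -0.033, 0, -1, -0.04, 0.003, -0.033, -0.05, -1, -0.04, 0.003, -0.033, -0.1, -1, 0.012, -0.009, -0.008, -0.14, -1, 0.012, -0.009, -0.008, -0.14, -1, 0.012, -0.009, -0.008, -0.13, -1, 0.012, -0.009, -0.008, -0.12, -1, 0.012, -0.009, -0.008, -0.1, -1, 0.012, -0.009, -0.008, -0.08],
)

```text
time: 16.1
position: [0.4963, 0.0446, 0.1803]
tool_rot: [3.131, -1.022, 0.231]
contact_force: [0.9, 0.6, -0.1]
finger_gap: 0.007
```

```bash
python3 st.py
```

```text
time 16.1
qpos [-0.3976  0.2351  2.5172  2.3056  0.7273 -1.2406]
position [0.4963 0.0446 0.1803]
tool_rot [ 3.1313 -1.0217  0.2311]
contact_force [ 0.904   0.6202 -0.1001]
moment [-0.1346  0.5982 -0.0255]
finger_gap 0.006741929673458327
```

```bash
python3 - <<'E'
from t2 import *
np.set_printoptions(precision=4,suppress=True)
t=1.022
for s in (26,):
  T=tcp(0,t,s,half=13.5); a=np.array([np.sin(t),-np.cos(t)])
  B=T-a*70
  for n,P in(("target",T),("back",B)): print(n,P,w(P[0],80,P[1]))
  q=np.array([-.3976,.2351,2.5172,2.3056,.7273,-1.2406])
  for P in (B,T):
    q,e=ik(w(P[0],80,P[1]),[np.pi,-t,psi],q,p); print(q,e)
  U=tcp(.15,t,s,half=9.5);print("lift",w(U[0],80,U[1]))
E
```

```text
target [-94.8604  46.9193] [0.6119 0.0452 0.0469]
back [-154.5812   83.4355] [0.5522 0.0473 0.0834]
[-0.0705  0.6327  2.4472  3.1047  0.9604 -1.5681] 6.6604057338826e-14
[-0.0642  0.7443  2.2923  3.1102  0.917  -1.5669] 7.14910444211958e-14
lift [0.6143 0.0451 0.0828]
```

send_rows(
  motion=[-1, 0.011, 0.0005, -0.019, -0.053, -1, 0.011, 0.0005, -0.019, -0.053, -1, 0.011, 0.0005, -0.019, -0.053, -1, 0.011, 0.0005, -0.019, -0.053, -1, 0.012, 0.0005, -0.02, -0.054, -1, 0, 0, 0, 0, -1, 0.01, 0, -0.006, 0, -1, 0.01, 0, -0.006, 0, -1, 0.01, 0, -0.006, 0, -1, 0, 0, 0, 0],
)

```text
time: 17.35
position: [0.5831, 0.0472, 0.0667]
tool_rot: [3.133, -1.024, -0.033]
contact_force: [-0.1, 1.1, -0.7]
finger_gap: 0.006
```

```bash
python3 st.py;  python3 - <<'E'
from h import *
p,d=viewer.read_camera("wrist"); cv2.imwrite("pics/w3.png",p[:,:,::-1])
E
```

```text
time 17.35
qpos [-0.056   0.6868  2.367   3.1283  0.936  -1.5747]
position [0.5831 0.0472 0.0667]
tool_rot [ 3.133  -1.0237 -0.0335]
contact_force [-0.0764  1.0669 -0.6916]
moment [-0.0188  0.6816 -0.0164]
finger_gap 0.006448815619397939
```

View pics/w3.png

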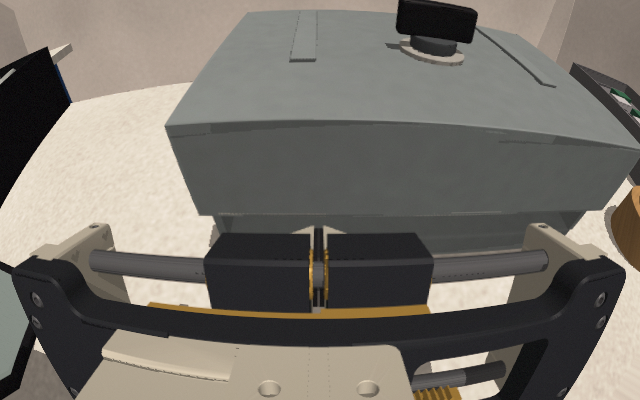

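send_rows(
  motion=[-1, 0.0072, -0.0005, -0.005, 0, -1, 0.0072, -0.0005, -0.005, 0, -1, 0.0072, -0.0005, -0.005, 0, -1, 0.0072, -0.0005, -0.005, 0, -1, 0, 0, 0, 0, -1, 0, 0, 0.004, 0, -1, 0, 0, 0.004, 0, -1, 0, 0, 0.004, 0, -1, 0, 0, 0.004, 0, -1, 0, 0, 0.004, 0],
)

```text
time: 18.65
position: [0.6104, 0.0457, 0.0665]
tool_rot: [3.133, -1.021, -0.033]
contact_force: [-3.5, -0.0, -2.5]
finger_gap: 0.0
```

```bash
python3 st.py;  python3 - <<'E'
from h import *
p,d=viewer.read_camera("wrist"); cv2.imwrite("pics/w4.png",p[:,:,::-1])
E
```

```text
time 18.65
qpos [-0.0565  0.6856  2.2945  3.1264  0.8598 -1.5731]
position [0.6104 0.0457 0.0665]
tool_rot [ 3.1331 -1.0213 -0.0331]
contact_force [-3.4852 -0.0471 -2.4625]
moment [0.0226 1.238  0.0114]
finger_gap 0.00030345266335812544
```

View pics/w4.png

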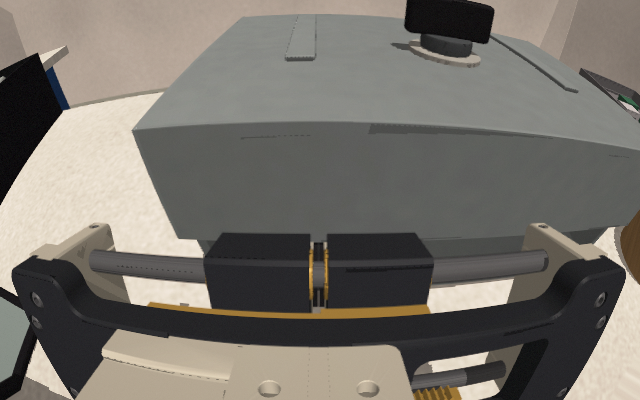

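send_rows(
  motion=[-1, 0.0005, 0, 0.004, 0, -1, 0.0005, 0, 0.004, 0, -1, 0.0005, 0, 0.003, 0, -1, 0.0005, 0, 0.003, 0, -1, 0, 0, 0.002, 0, -1, 0, 0, 0.001, 0, -1, 0, 0, 0.001, 0, -1, 0, 0, 0, 0, -1, 0, 0, 0, 0, -1, 0, 0, 0, 0],
)

```text
time: 19.95
position: [0.613, 0.0456, 0.0846]
tool_rot: [3.133, -1.023, -0.033]
contact_force: [-5.5, 0.6, -2.6]
finger_gap: 0.006
```

```bash
python3 st.py;  python3 - <<'E'
from h import *
p,d=viewer.read_camera("top"); cv2.imwrite("pics/top5.png",p[:,:,::-1])
W=cloud("top",d)
roi=np.zeros((400,640),bool); roi[100:240,240:440]=1
# lid top plane: points around
psi=-.035;E=np.array([.7039,-.0381])
x=(W[...,0]-E[0])*np.cos(psi)+(W[...,1]-E[1])*np.sin(psi); y=-(W[...,0]-E[0])*np.sin(psi)+(W[...,1]-E[1])*np.cos(psi)
m=roi&(abs(y)<.13)&(abs(y)>.04)&(x>-.08)&(x<.08)&(W[...,2]>.12)&(W[...,2]<.2)
print(m.sum(),np.polyfit(x[m],W[...,2][m],1))
E
```

```text
time 19.95
qpos [-0.0562  0.6337  2.2857  3.126   0.8005 -1.572 ]
position [0.613  0.0456 0.0846]
tool_rot [ 3.133  -1.0227 -0.033 ]
contact_force [-5.5134  0.5564 -2.6419]
moment [ 0.0457  1.2488 -0.0005]
finger_gap 0.005845025776332635
5138 [-0.15408906  0.1545132 ]
```

send_rows(
  motion=[-1, 0, 0, 0.0015, 0, -1, 0, 0, 0.0015, 0, -1, 0, 0, 0, 0, -1, -0.001, 0, -0.003, 0, -1, -0.001, 0, -0.003, 0, -1, 0, -0.004, 0, 0, -1, 0, -0.004, 0, 0, -1, 0, -0.004, 0, 0, -1, 0, -0.004, 0, 0, -1, 0, 0, 0, 0],
)

```text
time: 21.25
position: [0.6112, 0.0291, 0.0817]
tool_rot: [3.133, -1.023, -0.034]
contact_force: [-0.5, -0.0, 0.8]
finger_gap: 0.005
```

```bash
python3 st.py;  cat > lid.py <<'E'
from h import *
p,d=viewer.read_camera("top")
W=cloud("top",d)
roi=np.zeros((400,640),bool); roi[80:240,240:440]=1
psi=-.035;E=np.array([.7039,-.0381])
x=(W[...,0]-E[0])*np.cos(psi)+(W[...,1]-E[1])*np.sin(psi); y=-(W[...,0]-E[0])*np.sin(psi)+(W[...,1]-E[1])*np.cos(psi)
m=roi&(abs(y)<.13)&(abs(y)>.04)&(x>-.08)&(x<.08)&(W[...,2]>.12)&(W[...,2]<.22)
c=np.polyfit(x[m],W[...,2][m],1); r=W[...,2]-np.polyval(c,x); m&=abs(r)<.006; c=np.polyfit(x[m],W[...,2][m],1)
print("lid angle",m.sum(),-np.arctan(c[0]))
E
python3 lid.py; python3 -c "
from h import *
p,d=viewer.read_camera('wrist'); cv2.imwrite('pics/w6.png',p[:,:,::-1])"
```

```text
time 21.25
qpos [-0.1051  0.6412  2.2976  3.07    0.8208 -1.5592]
position [0.6112 0.0291 0.0817]
tool_rot [ 3.133  -1.0231 -0.0337]
contact_force [-0.5454 -0.0486  0.8038]
moment [-0.0057  0.6503 -0.0293]
finger_gap 0.005483142883043685
lid angle 5139 0.15714510258300018
```

View pics/w6.png

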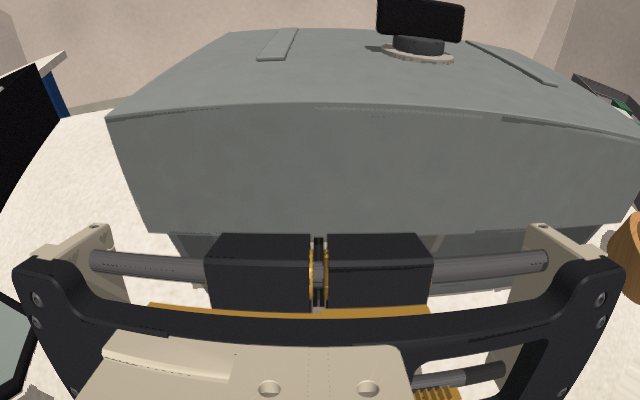

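```bash
python3 - <<'E'
import cv2
i=cv2.imread("pics/w6.png")[210:310,400:640]; cv2.imwrite("pics/w6c.png",cv2.resize(i,None,fx=3.3,fy=3.3,interpolation=cv2.INTER_CUBIC))
E
```

```text
(no output)
```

View pics/w6c.png

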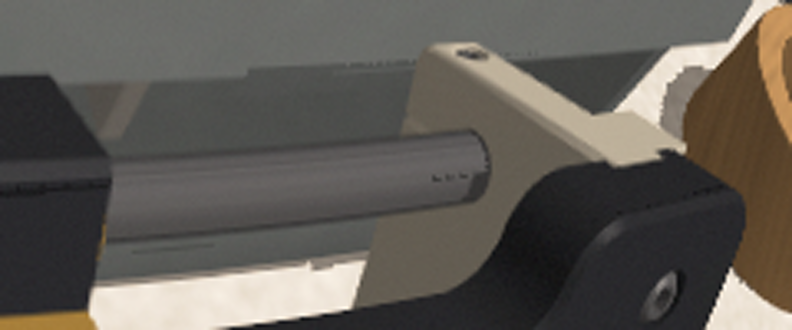

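```bash
cat > ray.py <<'E'
from h import *
psi=-.035;E=np.array([.7039,-.0381])
def ray(u,v,xe):
    c=viewer.get_calibration("wrist"); T=np.linalg.inv(c["view"])
    dx,dy=(u-c["cx"])/c["fx"],(v-c["cy"])/c["fy"]; r=np.hypot(dx,dy)
    d=T[:3,:3]@np.array([np.sin(r)*dx/r,np.sin(r)*dy/r,np.cos(r)]); o=T[:3,3]
    M=np.array([[np.cos(psi),np.sin(psi)],[-np.sin(psi),np.cos(psi)]])
    oe=M@(o[:2]-E); de=M@d[:2]; t=(xe-oe[0])/de[0]; return oe[1]+t*de[1], o[2]+t*d[2]
E
python3 - <<'E'
from ray import *
for u,v in((433,250),(438,241),(441,236)):
  for xe in(-.099,-.085,-.064): print(u,v,xe,ray(u,v,xe))
s=arm.sense()["position"]; M=np.array([[np.cos(psi),np.sin(psi)],[-np.sin(psi),np.cos(psi)]]); print("tcp e",M@(s[:2]-E))
E
```

```text
433 250 -0.099 (np.float64(-0.004802442865747603), np.float64(0.07753763300861088))
433 250 -0.085 (np.float64(-0.015231225762491932), np.float64(0.05517757981490684))
433 250 -0.064 (np.float64(-0.030874400107608432), np.float64(0.02163750002435083))
438 241 -0.099 (np.float64(-0.004955292443007006), np.float64(0.0870162916737596))
438 241 -0.085 (np.float64(-0.015406881680055662), np.float64(0.06607052773765162))
438 241 -0.064 (np.float64(-0.031084265535628666), np.float64(0.034651881833489634))
441 236 -0.099 (np.float64(-0.005205874711713701), np.float64(0.09194692776151842))
441 236 -0.085 (np.float64(-0.015694852763287248), np.float64(0.07173685290319864))
441 236 -0.064 (np.float64(-0.031428319840647576), np.float64(0.04142174061571896))
tcp e [-0.0950859   0.06425154]
```

send_rows(
  motion=[-1, 0, -0.008, 0, 0, -1, 0, -0.008, 0, 0, -1, 0, -0.008, 0, 0, -1, 0, -0.008, 0, 0, -1, 0, -0.008, 0, 0, -1, 0, -0.003, 0, 0, -1, 0, -0.003, 0, 0, -1, 0, -0.003, 0, 0, -1, 0, 0, 0, 0, -1, 0, 0, 0, 0],
)

```text
time: 22.6
position: [0.6111, -0.0193, 0.0817]
tool_rot: [3.133, -1.023, -0.033]
contact_force: [0.1, -0.6, -0.3]
finger_gap: 0.002
```

```bash
python3 st.py; python3 -c "
from h import *
p,d=viewer.read_camera('wrist'); cv2.imwrite('pics/w7.png',p[:,:,::-1])"
```

```text
time 22.6
qpos [-0.2491  0.6407  2.3041  2.9026  0.831  -1.5218]
position [ 0.6111 -0.0193  0.0817]
tool_rot [ 3.133  -1.0229 -0.0327]
contact_force [ 0.0609 -0.5728 -0.2929]
moment [-0.0294  0.6417 -0.0091]
finger_gap 0.0018838925443935546
```

View pics/w7.png

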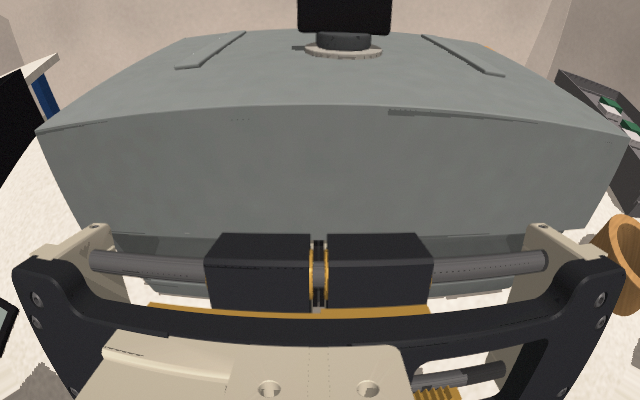

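send_rows(
  motion=[-1, 0, -0.002, 0, 0, -1, 0, -0.002, 0, 0, -1, 0, -0.002, 0, 0, -1, 0, -0.002, 0, 0, -1, 0, -0.002, 0, 0, -1, 0, -0.001, 0, 0, -1, 0, -0.001, 0, 0, -1, 0, 0, 0, 0, -1, 0, 0, 0, 0, -1, 0, 0, 0, 0],
)

```text
time: 23.9
position: [0.6111, -0.0314, 0.0816]
tool_rot: [3.133, -1.023, -0.033]
contact_force: [-1.1, 3.0, -0.1]
finger_gap: 0.004
```

```bash
python3 st.py
```

```text
time 23.9
qpos [-0.2843  0.6409  2.3028  2.8621  0.8315 -1.5124]
position [ 0.6111 -0.0314  0.0816]
tool_rot [ 3.1331 -1.0227 -0.0331]
contact_force [-1.0792  3.0174 -0.1451]
moment [0.2406 0.7355 0.4805]
finger_gap 0.004227717096231739
```

send_rows(
  motion=[-1, 0, -0.001, 0, 0, -1, 0, -0.001, 0, 0, -1, 0, -0.001, 0, 0, -1, 0, -0.001, 0, 0, -1, 0, -0.001, 0, 0, -1, 0, -0.001, 0, 0, -1, 0, -0.001, 0, 0, -1, 0, 0, 0, 0, -1, 0, 0, 0, 0, -1, 0, 0, 0, 0],
)

```text
time: 25.15
position: [0.611, -0.0383, 0.0816]
tool_rot: [3.133, -1.023, -0.033]
contact_force: [-1.7, 4.9, -0.5]
finger_gap: 0.007
```

```bash
python3 st.py; python3 -c "
from h import *
p,d=viewer.read_camera('wrist'); cv2.imwrite('pics/w8.png',cv2.resize(p[200:320,180:640,::-1],None,fx=1.7,fy=1.7))"
```

```text
time 25.15
qpos [-0.3045  0.641   2.3017  2.8382  0.8316 -1.5068]
position [ 0.611  -0.0383  0.0816]
tool_rot [ 3.133  -1.0228 -0.0327]
contact_force [-1.7191  4.9435 -0.4918]
moment [0.3321 0.743  0.679 ]
finger_gap 0.006832458644497912
```

View pics/w8.png

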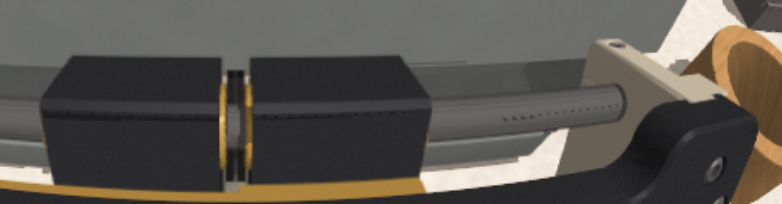

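send_rows(
  motion=[-1, 0, -0.0015, 0, 0, -1, 0, -0.0015, 0, 0, -1, 0, 0, 0.002, 0, -1, 0, 0, 0.002, 0, -1, 0, 0, 0.002, 0, -1, 0, 0, 0.001, 0, -1, 0, 0, 0.001, 0, -1, 0, 0, 0.001, 0, -1, 0, 0, 0, 0, -1, 0, 0, 0, 0],
)

```text
time: 26.45
position: [0.6092, -0.0412, 0.0884]
tool_rot: [3.135, -1.017, -0.035]
contact_force: [-2.8, 4.8, -4.4]
finger_gap: 0.003
```

```bash
python3 st.py; python3 lid.py
```

```text
time 26.45
qpos [-0.3134  0.6155  2.3011  2.8199  0.8013 -1.4919]
position [ 0.6092 -0.0412  0.0884]
tool_rot [ 3.1349 -1.0166 -0.0352]
contact_force [-2.7802  4.7896 -4.3865]
moment [0.3773 1.7285 0.5677]
finger_gap 0.0030428239383622742
lid angle 5135 0.16974131647385224
```

send_rows(
  motion=[-1, 0, 0, 0.001, 0, -1, 0, 0, 0.001, 0, -1, 0, 0, 0.001, 0, -1, 0, 0, 0.001, 0, -1, 0, 0, 0, 0, -1, 0, 0, 0, 0, -1, 0, 0, 0, 0, -1, 0, 0, 0, 0, -1, 0, 0, 0, 0, -1, 0, 0, 0, 0],
)

```text
time: 27.75
position: [0.6091, -0.0412, 0.0923]
tool_rot: [3.135, -1.016, -0.035]
contact_force: [-3.5, 4.5, -5.8]
finger_gap: 0.006
```

```bash
python3 st.py; python3 lid.py
```

```text
time 27.75
qpos [-0.3134  0.6036  2.3002  2.8159  0.7889 -1.4861]
position [ 0.6091 -0.0412  0.0923]
tool_rot [ 3.135  -1.0163 -0.0353]
contact_force [-3.4937  4.523  -5.8016]
moment [0.3804 1.8222 0.545 ]
finger_gap 0.005754419263295393
lid angle 5144 0.18732928719153716
```

send_rows(
  motion=[-1, 0.0006, 0, 0.004, 0, -1, 0.0006, 0, 0.004, 0, -1, 0.0007, 0, 0.004, 0, -1, 0.0008, 0, 0.004, 0, -1, 0.0008, 0, 0.004, 0, -1, 0.0009, 0, 0.004, 0, -1, 0.001, 0, 0.004, 0, -1, 0.001, 0, 0.004, 0, -1, 0.0011, 0, 0.004, 0, -1, 0.0012, 0, 0.004, 0],
)

```text
time: 29.05
position: [0.6197, -0.042, 0.1347]
tool_rot: [3.134, -1.022, -0.035]
contact_force: [-3.7, -0.7, -1.1]
finger_gap: 0.006
```

```bash
python3 st.py; python3 lid.py
```

```text
time 29.05
qpos [-0.3059  0.4921  2.2571  2.7677  0.6486 -1.4113]
position [ 0.6197 -0.042   0.1347]
tool_rot [ 3.1336 -1.0224 -0.035 ]
contact_force [-3.6996 -0.6818 -1.0723]
moment [-0.0142  1.1792 -0.0702]
finger_gap 0.006100208216338122
lid angle 5131 0.38638186845589473
```

```bash
cat > t5.py <<'E'
from t2 import *
np.set_printoptions(precision=3,suppress=True,linewidth=150)
t=1.022
def rot(v,th): return np.array([106,86])+np.array([v[0]*np.cos(th)+v[1]*np.sin(th),-v[0]*np.sin(th)+v[1]*np.cos(th)])
def tc(th,s,half=9.5):
    n=np.array([np.cos(t),np.sin(t)]); a=np.array([np.sin(t),-np.cos(t)])
    C=[rot((-216,-14),th),rot((-208,-14),th)]
    # line offset so that finger surface touches the lowest along n ; contact the one with smallest n-coordinate
    k=min(C,key=lambda c:c@n); return k-n*half+a*s
q=np.array([-.3059,.4921,2.2571,2.7677,.6486,-1.4113]); prev=None
for i,th in enumerate(np.r_[.386,np.arange(.45,1.26,.05)]):
    s=24-14*i/17
    P=tc(th,s); W=w(P[0],-1,P[1]); q,e=ik(W,[np.pi,-t,psi],q,p)
    print("%.3f s %.0f"%(th,s),P,W, None if prev is None else W-prev,"q",q,"e %.3f"%e); prev=W
E
python3 t5.py
```

```text
0.386 s 24 [-83.858 133.726] [ 0.62  -0.036  0.134] None q [-0.296  0.494  2.257  2.769  0.651 -1.408] e 0.000
0.450 s 23 [-79.769 147.151] [ 0.624 -0.036  0.147] [ 0.004 -0.     0.013] q [-0.293  0.462  2.238  2.747  0.602 -1.377] e 0.000
0.500 s 22 [-76.155 157.504] [ 0.628 -0.036  0.158] [ 0.004 -0.     0.01 ] q [-0.291  0.438  2.222  2.726  0.565 -1.35 ] e 0.000
0.550 s 22 [-65.231 163.448] [ 0.639 -0.037  0.163] [ 0.011 -0.     0.006] q [-0.283  0.434  2.189  2.714  0.53  -1.328] e 0.000
0.600 s 21 [-60.865 172.985] [ 0.643 -0.037  0.173] [ 0.004 -0.     0.01 ] q [-0.28   0.416  2.171  2.691  0.496 -1.299] e 0.000
0.650 s 20 [-56.051 182.257] [ 0.648 -0.037  0.182] [ 0.005 -0.     0.009] q [-0.277  0.399  2.151  2.666  0.463 -1.267] e 0.000
0.700 s 19 [-50.802 191.242] [ 0.653 -0.037  0.191] [ 0.005 -0.     0.009] q [-0.274  0.385  2.13   2.638  0.431 -1.233] e 0.000
0.750 s 18 [-45.133 199.92 ] [ 0.659 -0.038  0.2  ] [ 0.006 -0.     0.009] q [-0.27   0.374  2.107  2.606  0.4   -1.195] e 0.000
0.800 s 17 [-39.059 208.268] [ 0.665 -0.038  0.208] [ 0.006 -0.     0.008] q [-0.266  
[... 503 characters left out ...]
] q [-0.254  0.349  1.986  2.395  0.28  -0.959] e 0.004
1.050 s 13 [ -3.253 244.418] [ 0.701 -0.039  0.244] [ 0.008 -0.     0.006] q [-0.256  0.352  1.968  2.354  0.28  -0.917] e 0.012
1.100 s 12 [  4.859 250.41 ] [ 0.709 -0.039  0.25 ] [ 0.008 -0.     0.006] q [-0.259  0.357  1.948  2.308  0.28  -0.872] e 0.019
1.150 s 12 [ 13.237 255.955] [ 0.717 -0.04   0.256] [ 0.008 -0.     0.006] q [-0.262  0.362  1.926  2.257  0.28  -0.821] e 0.025
1.200 s 11 [ 21.859 261.04 ] [ 0.726 -0.04   0.261] [ 0.009 -0.     0.005] q [-0.265  0.369  1.904  2.2    0.28  -0.764] e 0.030
1.250 s 10 [ 30.703 265.653] [ 0.735 -0.04   0.266] [ 0.009 -0.     0.005] q [-0.268  0.376  1.879  2.136  0.28  -0.7  ] e 0.034
```

send_rows(
  motion=[-1, 0.0035, 0, 0.0095, 0, -1, 0.0035, 0, 0.0095, 0, -1, 0.0035, 0, 0.0095, 0, -1, 0.006, 0, 0.006, 0, -1, 0.0048, 0, 0.0068, 0, -1, 0.0048, 0, 0.0068, 0, -1, 0.0048, 0, 0.0068, 0, -1, 0.0048, 0, 0.0068, 0, -1, 0.0048, 0, 0.0068, 0, -1, 0.0048, 0, 0.0068, 0],
)

```text
time: 30.35
position: [0.6654, -0.0414, 0.2101]
tool_rot: [3.133, -1.022, -0.033]
contact_force: [-0.4, -0.3, -4.2]
finger_gap: -0.0
```

```bash
python3 st.py; python3 -c "
from h import *
p,d=viewer.read_camera('wrist'); cv2.imwrite('pics/w9.png',p[:,:,::-1])
p,d=viewer.read_camera('scene'); cv2.imwrite('pics/s9.png',p[:,:,::-1])"
```

```text
time 30.35
qpos [-0.2697  0.3616  2.0806  2.574   0.3648 -1.1585]
position [ 0.6654 -0.0414  0.2101]
tool_rot [ 3.1329 -1.0225 -0.0329]
contact_force [-0.4149 -0.2681 -4.1688]
moment [-0.0054  1.1753 -0.0649]
finger_gap -0.00012233611493019998
```

View pics/w9.png

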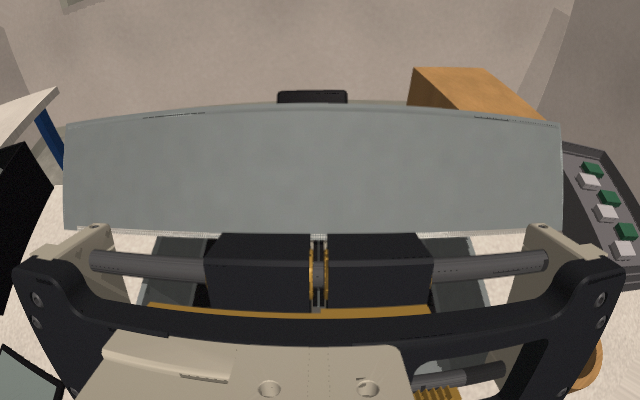

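View pics/s9.png

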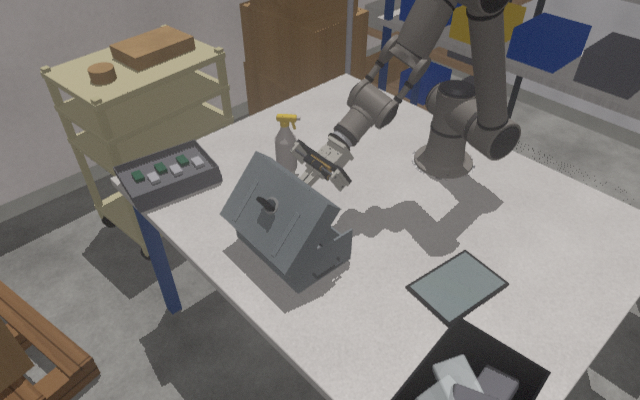

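send_rows(
  motion=[-1, 0.0055, 0, 0.007, 0, -1, 0.006, 0, 0.007, 0, -1, 0.006, 0, 0.0065, 0, -1, 0.006, 0, 0.006, 0, -1, 0.006, 0, 0.005, 0, -1, 0.006, 0, 0.005, 0, -1, 0.006, 0, 0.0045, 0, -1, 0.006, 0, 0.0045, 0, -1, 0, 0, 0, 0, -1, 0, 0, 0, 0],
)

```text
time: 31.7
position: [0.708, -0.0466, 0.2467]
tool_rot: [-3.138, -1.044, -0.033]
contact_force: [0.1, 0.7, 0.2]
finger_gap: 0.007
```

```bash
python3 st.py; cat > lid2.py <<'E'
from h import *
import sys
p,d=viewer.read_camera("scene"); cv2.imwrite(sys.argv[1],p[:,:,::-1])
W=cloud("scene",d); psi=-.035;E=np.array([.7039,-.0381])
x=(W[...,0]-E[0])*np.cos(psi)+(W[...,1]-E[1])*np.sin(psi); y=-(W[...,0]-E[0])*np.sin(psi)+(W[...,1]-E[1])*np.cos(psi); z=W[...,2]
m=(d>0)&(abs(y)<.14)&(abs(y)>.05)&(x>.0)&(x<.17)&(z>.16)&(z<.36)
A=np.stack([x[m],z[m]],1)
for _ in range(5):
    c=np.median(A,0) if _==0 else A.mean(0); u,s,v=np.linalg.svd(A-c,full_matrices=False); r=(A-c)@v[1]; A=A[abs(r-np.median(r))<max(.004,.02/(_+1))]
d0=v[0]*np.sign(v[0][1]); print("lid angle",len(A),np.arctan2(d0[1],-d0[0]), "rms",(r**2).mean()**.5)
E
python3 lid2.py pics/s10.png
```

```text
time 31.7
qpos [-0.2654  0.3607  1.948   2.333   0.2833 -0.9009]
position [ 0.708  -0.0466  0.2467]
tool_rot [-3.138  -1.0436 -0.0333]
contact_force [0.0917 0.6608 0.2189]
moment [-0.0019  0.6393  0.01  ]
finger_gap 0.0073564900093194795
lid angle 2729 1.0784206640780567 rms 0.0019027463601119972
```

View pics/s10.png

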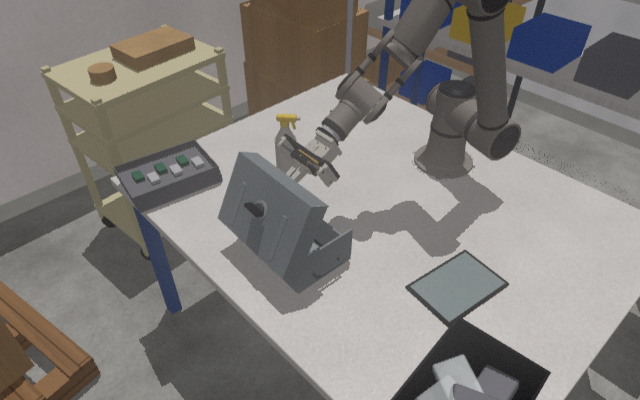

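send_rows(
  motion=[-1, 0.003, 0, 0.003, 0, -1, 0.003, 0, 0.0025, 0, -1, 0.003, 0, 0.0025, 0, -1, 0.003, 0, 0.0025, 0, -1, 0.003, 0, 0.0025, 0, -1, 0.003, 0, 0.002, 0, -1, 0.002, 0, 0.001, 0, -1, 0, 0, 0, 0, -1, 0, 0, 0, 0, -1, 0, 0, 0, 0],
)

```text
time: 33.0
position: [0.7243, -0.0507, 0.2564]
tool_rot: [-3.128, -1.057, -0.034]
contact_force: [0.4, -0.1, -1.3]
finger_gap: 0.008
```

```bash
python3 st.py; python3 lid2.py pics/s11.png
```

```text
time 33.0
qpos [-0.2729  0.3727  1.9036  2.2345  0.283  -0.8033]
position [ 0.7243 -0.0507  0.2564]
tool_rot [-3.1277 -1.0567 -0.0335]
contact_force [ 0.4159 -0.0912 -1.2567]
moment [0.0168 0.8026 0.0274]
finger_gap 0.007585016389292986
lid angle 2566 1.1671007364612218 rms 0.0018483182001330174
```

send_rows(
  motion=[-1, 0.002, 0, 0.0015, 0, -1, 0.002, 0, 0.0015, 0, -1, 0.002, 0, 0.0015, 0, -1, 0.002, 0, 0.001, 0, -1, 0.001, 0, 0.001, 0, -1, 0.001, 0, 0.001, 0, -1, 0, 0, 0, 0, -1, 0, 0, 0, 0, -1, 0, 0, 0, 0, -1, 0, 0, 0, 0],
)

```text
time: 34.3
position: [0.7309, -0.0522, 0.2582]
tool_rot: [-3.122, -1.057, -0.034]
contact_force: [-8.3, 2.0, -4.1]
finger_gap: 0.004
```

```bash
python3 st.py; python3 lid2.py pics/s12.png
```

```text
time 34.3
qpos [-0.276   0.3803  1.884   2.1808  0.282  -0.7505]
position [ 0.7309 -0.0522  0.2582]
tool_rot [-3.1218 -1.057  -0.0338]
contact_force [-8.3416  1.962  -4.132 ]
moment [0.182  1.9532 0.3169]
finger_gap 0.0038199064370466177
lid angle 2518 1.1934919074133965 rms 0.0018146700730750933
```

send_rows(
  motion=[-1, -0.003, 0, -0.002, 0, -1, -0.006, 0, -0.002, 0, -1, -0.012, 0, 0, 0, -1, -0.015, 0, 0, 0, -1, -0.02, 0, 0, 0, -1, -0.02, 0, 0, 0, -1, -0.02, 0, 0, 0, -1, -0.02, 0, 0, 0, -1, -0.02, 0, 0, 0, -1, 0, 0, 0, 0],
)

```text
time: 35.6
position: [0.5955, -0.0527, 0.2573]
tool_rot: [-3.123, -1.063, -0.034]
contact_force: [0.4, -0.5, 0.1]
finger_gap: 0.004
```

```bash
python3 st.py; python3 lid2.py pics/s13.png; python3 -c "
from h import *
p,d=viewer.read_camera('wrist'); cv2.imwrite('pics/w13.png',p[:,:,::-1])
p,d=viewer.read_camera('top'); cv2.imwrite('pics/t13.png',p[:,:,::-1])
for q in ['tablet_mid','bottle_mid','tape_mid']: print(q,[(np.round(x['position'],1),x['confidence']) for x in models.place_of('top',q)[:2]])"
```

```text
time 35.6
qpos [-0.3941  0.1735  2.2179  2.2475  0.4308 -0.9062]
position [ 0.5955 -0.0527  0.2573]
tool_rot [-3.1225 -1.0626 -0.0341]
contact_force [ 0.4317 -0.5257  0.0746]
moment [-0.0166  0.6726  0.0786]
finger_gap 0.004280309158260709
lid angle 2506 1.1939042262490542 rms 0.0017352486004480916
tablet_mid [(array([178.6, 260.9]), 0.81)]
bottle_mid [(array([478. , 275.1]), 0.96)]
tape_mid [(array([455.7, 212.9]), 0.93)]
```

View pics/w13.png

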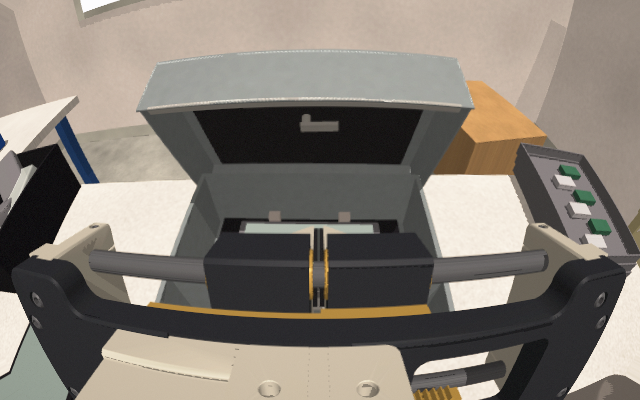

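View pics/s13.png

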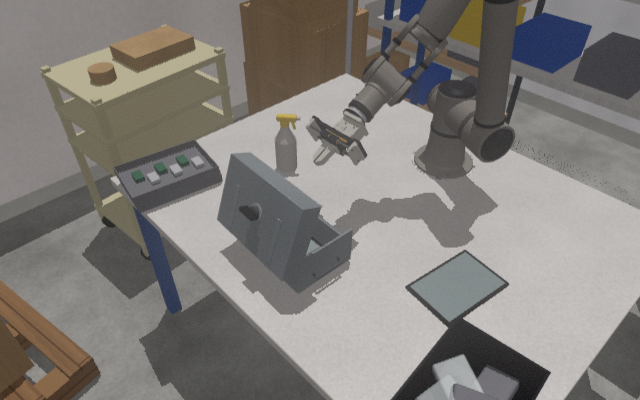

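View pics/t13.png

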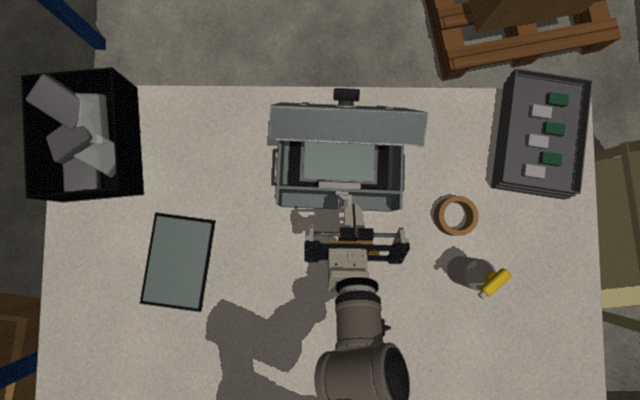

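The wrist view shows the lid standing open, with the tablet visible inside at (315,228). In the top view the wing stands across the lid at (346,96), and the tape (458,215), bottle (480,272) and tablet (178,262) are where they were. The tool is clear and its force reading is about 0.

```bash
python3 -c "
from h import *
print(workorder.hand_in())"
```

```text
the job is handed in; nothing more can be done
None
```

The enclosure is open and the job is handed in at about 35.8 s, with the lid standing at its stop and nothing touching it.

- **Latch:** I pinched the wing and turned it anticlockwise to about 1.51 rad. That is the tool's angle; the pictures show the wing lying across the lid.
- **Tool tilt:** The moves cannot tilt the tool directly. I tilted it about 58° from vertical by pushing past full reach, so the fingers sloped 31° below horizontal, a little flatter than the 35–45° advised.
- **Lid to the catch:** I raised the lid by its lip to about 0.16 rad. I stopped on the measured angle and never read a clear stop force.
- **Catch:** The wrist camera showed the tab near y = -5 mm, and sweeping right confirmed it by feel (3 N). I held it right at about 5 N while lifting. The lid then passed 0.165 rad at 6–8 N total and went on freely.
- **Opening:** I swung the lid along its arc until about 9 N showed it was at its stop, then withdrew.

**Last checks:** The lid measured 1.194 rad against the 1.2 stop, both at the stop and after I let go. The force on the tool was under 1 N. The tablet and bottle were within about 1 pixel of where they started. The tape reading differed by about 4 pixels in one direction, but it looked unmoved in the picture. None of the checks failed.

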